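# Find the latched key of a desk intercom by touch and release it

### The job

One of the four identical keys of the desk intercom has been left latched in, so a line to another room is still open. With a fingertip, tap each key lightly, going from the leftmost to the rightmost as the robot sees them, to feel which one already sits lower, without pushing any of them in; then press that key all the way down and let it spring up, so that all four keys are up. Do not push in any other key, and do not pick up or shift the stapler, calculator or binder clip beside it.

Things in the scene. Friction and masses are not known exactly. Their poses are not given: they have to be found in the camera images.
- intercom: Wireless desk intercom, a flat black case with a light grey top, 250 mm along its y (the row of keys), 104 mm along x, top face 40 mm above the desk; it stands fast. Origin: under its centre, on the desk; z up. At its +y end are a slotted loudspeaker and an 8 mm high knob, along its +x edge blank name strips and, at the rear edge, a short folded aerial.
- place_1 (a point): Place of the leftmost key in the row, as the robot sees it (fixed in the intercom at x -8, y 42 mm): the point where the centre of the key's top is when that key is up, 50 mm above the desk and 10 mm above the grey face. The keys are alike: black, 34 mm (x) by 25 mm (y), 40 mm from centre to centre, and go straight down.
- place_2 (a point): Place of the second key in the row, as the robot sees it (fixed in the intercom at x -8, y 2 mm): the point where the centre of the key's top is when that key is up, 50 mm above the desk and 10 mm above the grey face.
- place_3 (a point): Place of the third key in the row, as the robot sees it (fixed in the intercom at x -8, y -38 mm): the point where the centre of the key's top is when that key is up, 50 mm above the desk and 10 mm above the grey face.
- place_4 (a point): Place of the rightmost key in the row, as the robot sees it (fixed in the intercom at x -8, y -78 mm): the point where the centre of the key's top is when that key is up, 50 mm above the desk and 10 mm above the grey face.
- key_a_top (a point): Centre of the top of key A; moves with the key. Which place of the row key A has differs from start to start.
- key_b_top (a point): Centre of the top of key B; moves with the key. Which place of the row key B has differs from start to start.
- key_c_top (a point): Centre of the top of key C; moves with the key. Which place of the row key C has differs from start to start.
- key_d_top (a point): Centre of the top of key D; moves with the key. Which place of the row key D has differs from start to start.
- key_a (a joint): Depth of key A in m: 0 up, about 0.0033 latched in, 0.006 at the bottom. Push-push latch, the same in all four: a key that is up stays in if pushed to the bottom and let go; a latched one comes up to 0 if pushed to the bottom and let go. 1.5 N starts to move an up key, 3 N a latched one, 4.2 N reaches the bottom; 1 N moves neither.
- key_b (a joint): Depth of key B in m: 0 up, about 0.0033 latched in, 0.006 at the bottom.
- key_c (a joint): Depth of key C in m: 0 up, about 0.0033 latched in, 0.006 at the bottom.
- key_d (a joint): Depth of key D in m: 0 up, about 0.0033 latched in, 0.006 at the bottom.
- stapler: Red and black stapler, 36 x 144 x 50 mm, loose on the desk beyond the intercom; origin under its centre. Stays where it is.
- calculator: Grey desk calculator, 128 x 78 x 16 mm, loose on the desk on the robot's side of the intercom; origin under its centre. Stays where it is.
- binder_clip_2: Small black binder clip, 26 x 18 x 34 mm, loose on the desk past the intercom's right end; origin under its centre. Stays where it is.
Things that resemble listed ones, but are neither listed nor needed, are in the scene too. Of the things shaped like the calculator, the grey one is meant.

How it is judged:
On the way, in this order (a step that is already met when the one before it is completed fails the run):
1. the leftmost key is tapped by a fingertip while one key of the row is still latched in (((contact force between the fingers and key_a above 0.3 N and horizontal distance between key_a_top and place_1 below 0.01 m) or (contact force between the fingers and key_b above 0.3 N and horizontal distance between key_b_top and place_1 below 0.01 m) or (contact force between the fingers and key_c above 0.3 N and horizontal distance between key_c_top and place_1 below 0.01 m) or (contact force between the fingers and key_d above 0.3 N and horizontal distance between key_d_top and place_1 below 0.01 m)) and (value of joint key_a between 0.0028 and 0.0042 m or value of joint key_b between 0.0028 and 0.0042 m or value of joint key_c between 0.0028 and 0.0042 m or value of joint key_d between 0.0028 and 0.0042 m)).
2. the second key is tapped by a fingertip while one key of the row is still latched in (((contact force between the fingers and key_a above 0.3 N and horizontal distance between key_a_top and place_2 below 0.01 m) or (contact force between the fingers and key_b above 0.3 N and horizontal distance between key_b_top and place_2 below 0.01 m) or (contact force between the fingers and key_c above 0.3 N and horizontal distance between key_c_top and place_2 below 0.01 m) or (contact force between the fingers and key_d above 0.3 N and horizontal distance between key_d_top and place_2 below 0.01 m)) and (value of joint key_a between 0.0028 and 0.0042 m or value of joint key_b between 0.0028 and 0.0042 m or value of joint key_c between 0.0028 and 0.0042 m or value of joint key_d between 0.0028 and 0.0042 m)).
3. the third key is tapped by a fingertip while one key of the row is still latched in (((contact force between the fingers and key_a above 0.3 N and horizontal distance between key_a_top and place_3 below 0.01 m) or (contact force between the fingers and key_b above 0.3 N and horizontal distance between key_b_top and place_3 below 0.01 m) or (contact force between the fingers and key_c above 0.3 N and horizontal distance between key_c_top and place_3 below 0.01 m) or (contact force between the fingers and key_d above 0.3 N and horizontal distance between key_d_top and place_3 below 0.01 m)) and (value of joint key_a between 0.0028 and 0.0042 m or value of joint key_b between 0.0028 and 0.0042 m or value of joint key_c between 0.0028 and 0.0042 m or value of joint key_d between 0.0028 and 0.0042 m)).
4. the rightmost key is tapped by a fingertip while one key of the row is still latched in (((contact force between the fingers and key_a above 0.3 N and horizontal distance between key_a_top and place_4 below 0.01 m) or (contact force between the fingers and key_b above 0.3 N and horizontal distance between key_b_top and place_4 below 0.01 m) or (contact force between the fingers and key_c above 0.3 N and horizontal distance between key_c_top and place_4 below 0.01 m) or (contact force between the fingers and key_d above 0.3 N and horizontal distance between key_d_top and place_4 below 0.01 m)) and (value of joint key_a between 0.0028 and 0.0042 m or value of joint key_b between 0.0028 and 0.0042 m or value of joint key_c between 0.0028 and 0.0042 m or value of joint key_d between 0.0028 and 0.0042 m)).
At the end, for the whole second after the job is handed in: All four keys are up (less than 1 mm in) and stay up, with the stapler, calculator and binder clip at rest (value of joint each of key_a, key_b, key_c, key_d below 0.001 m and linear speed of each of stapler, calculator, binder_clip_2 below 0.02 m/s); the robot touches nothing.
It fails at once if a key is pushed in (past 4.5 mm) while another one is in (past 2.5 mm) ((value of joint key_a above 0.0045 m and value of joint any of key_b, key_c, key_d above 0.0025 m) or (value of joint key_b above 0.0045 m and value of joint any of key_a, key_c, key_d above 0.0025 m) or (value of joint key_c above 0.0045 m and value of joint any of key_a, key_b, key_d above 0.0025 m) or (value of joint key_d above 0.0045 m and value of joint any of key_a, key_b, key_c above 0.0025 m)).
It fails at once if the stapler, calculator or binder clip is lifted or shifted by more than 15 mm (distance of any of stapler, calculator, binder_clip_2 from where it was at the start of the episode above 0.015 m).
It also fails if it takes over 42 s, if anything falls off the work surface, if the arm or the gripper's body presses on something with over 40 N, if the wrist force passes 120 N, or if a joint passes its speed limit or range.

### The arm

A 7-joint arm with a two-finger parallel gripper is mounted at the origin on a cart in front of the work surface, level with it; the furniture and walls round the work are solid. World frame = base frame: x ahead of the robot, y to its left, z up, the work surface at z = 0. Lengths are in m, angles in rad, forces in N, time in s.
With the tool pointing down it reaches from about 0.375 to 0.925 m from the base axis. Payload 3.1 kg.
Tool frame: the origin (TCP) lies midway between the tips of the shut fingers; the grasp point (between the pads) lies 19 mm behind it; z points along the fingers, y is the line along which they close (so a half turn about z gives the same grasp; the last joint's range is limited). The gripper opens to 85 mm and grips with 20 to 120 N. Pads are 22 mm wide; open, the fingers measure 114 mm over their backs; the gripper's body (76 mm by 85 mm) begins 54 mm behind the grasp point. The pads swing forward as they close: fully open they stand 13 mm farther back than shut.
Start: joints at [1.238, 0.383, 0.044, 1.598, -0.018, 1.161, -0.05], TCP at [0.151, -0.632, 0.231] pointing down, gripper open.
Joint ranges: [-2.61, 2.61], [-0.41, 2.15], [-1.48, 1.57], [0, 2.5], [-1.57, 4.71], [0.05, 1.97], [-2.85, 2.85]. Speed limits (rad/s): [2.79, 2.79, 3.14, 3.14, 3.14, 3.14, 3.14].

### API

Orientations are given as a unit quaternion [x, y, z, w].
In Python, from rig import bot gives the robot as it stands. The module is installed in compiled form; this text tells all that it offers. Calls block until the motion is done:
- bot.move_ptp(position, orientation): joint-space move of the TCP to a pose.
- bot.movel(position, orientation=None, feed=0.15): straight line of the TCP; orientation=None keeps the orientation; feed is the mean speed in m/s.
- bot.movej(angles): joint-space move.
- bot.command_gripper(opening, squeeze=None): finger opening in m; squeeze is the grip in N (None keeps the last); returns when the fingers have stopped.
- bot.hold(seconds).
- bot.ik(position, orientation): joint angles nearest the present ones, or None.
- bot.state(): the state.
- bot.snapshot(name): name is "scene" or "side" or "wrist"; returns a dict with "frame" (384x512x3 uint8, blue, green, red), "camera_matrix" (3x3 intrinsics, pixels), "distortion" ([k1, k2, p1, p2, k3] as OpenCV has them; the pictures are not rectified), "xyz" and "orientation" of the camera in the world; the wrist camera has in their place "mount" (4x4, takes a point from camera to tool coordinates, whose origin is the TCP and whose axes are the flange's). Camera axes: x right, y up, looking along -z (the intrinsics and any distortion apply to the point x, -y, -z); pixel columns grow to the right and rows downward; lengths in m; the calibration is good to about 2 mm. A picture is of the moment at which its call begins: read the wrist's pose just before it. There is no depth.
A pose or a line that the arm cannot do raises bot.PlanningError and nothing moves.
- bot.close_job(): hands the job in; it is judged then, once.
Trained networks look in a picture, given as the dict that the camera call returned (one of the last four; its "shot" number tells which), for a name from the list of things; names that differ only in an ending like _2 or _b are one class to them, and where a whole thing is asked for, a point or a joint stands for the part that bears it (a point fixed in the world has none). Each returns a list of dicts, best first, with "conf" (0 to 1); they miss things now and then, are a little off and sometimes report something else, mostly with a low value. They report only what shows in the picture. A call takes as long as a camera call. They do not tell look-alikes from the thing itself.
- bot.spot_in(thing, picture): "rect" ([left, top, width, height] in pixels, round what is visible of it).
- bot.mark_of(thing, picture): "centre" ([column, row] in pixels: a listed point, or the origin of a listed thing).
The state is a dict: "clock": time; "joints": joint angles; "qvel": joint speeds; "tau": joint torques, N m; "ee_pos": TCP position; "tool_rot": TCP orientation; "wrist_force": force on the tool from outside, world axes, zero at the start; "torque": the same for the moment, N m; "opening": finger opening in m; "gripper_force": force on a finger pad.
Only numpy, scipy, OpenCV 4.12 (cv2) and the standard library are available. Lean on these libraries where they do the work, as an engineer would, in place of code of your own. Each camera call takes 0.05 s, during which the arm holds its last target. There are 200 camera calls.

## Working session

There is one attempt and no reset: what is moved stays moved. The work goes in short steps, each a Python script; the robot and the scene stay as the last script left them, time stands still between calls to the robot, and variables do not carry over. Pictures are saved under pics/ and viewed, at most 10 in all, crops included, and the job is handed in when it is done.

```bash
mkdir -p pics
cat > h.py <<'E'
import numpy as np, cv2
from rig import bot
from scipy.spatial.transform import Rotation as R
def cam(p,st=None):
    if "mount" in p:
        st=st or bot.state(); T=np.eye(4); T[:3,:3]=R.from_quat(st["tool_rot"]).as_matrix(); T[:3,3]=st["ee_pos"]
        M=T@np.array(p["mount"]); return M[:3,:3],M[:3,3]
    o=np.array(p["orientation"]); r=R.from_quat(o).as_matrix() if o.size==4 else o
    return r,np.array(p["xyz"])
def ray(p,uv,z,st=None):
    r,c=cam(p,st)
    n=cv2.undistortPoints(np.array([[uv]],float),np.array(p["camera_matrix"]),np.array(p["distortion"]))[0,0]
    d=r@np.array([n[0],-n[1],-1]); return c+d*(z-c[2])/d[2]
E
python3 - <<'E'
from h import *
s=bot.state();print(s)
for n in("scene","side"):
    p=bot.snapshot(n);cv2.imwrite(f"pics/{n}1.png",p["frame"]);print(n,p["xyz"],p["orientation"])
    for t,z in(("intercom",0),("place_1",.05),("place_2",.05),("place_3",.05),("place_4",.05),("key_a_top",.05),("stapler",0),("calculator",0),("binder_clip_2",0)):
        print(t,[(np.round(m["centre"]),round(m["conf"],2),np.round(ray(p,m["centre"],z),3)) for m in bot.mark_of(t,p)[:4]])
E
```

```text
{'clock': 0.0, 'joints': array([ 1.23820284,  0.38385057,  0.0438209 ,  1.59961388, -0.01790536,
        1.16122185, -0.04986497]), 'qvel': array([ 6.59854747e-05, -1.25104058e-03, -4.68129052e-04, -1.01656777e-03,
        1.43199979e-03, -6.01411987e-04,  1.00061865e-03]), 'tau': array([ 3.14924282e-04, -4.33457279e+01,  1.02488436e+00, -2.49513352e+01,
        1.06737381e-02,  1.14163320e-02, -2.35511459e-05]), 'ee_pos': array([ 0.15099333, -0.63122032,  0.22985844]), 'tool_rot': array([ 9.93108737e-01,  1.17188789e-01, -2.25530680e-04, -1.33172786e-03]), 'wrist_force': array([0.57438302, 0.17353957, 0.38367722]), 'torque': array([ 0.01479584, -0.00061728,  0.0409381 ]), 'gripper_force': 0.0, 'opening': 0.08525893984032885}
scene [-0.01630545  0.39240638  0.51746833] [-0.18841679  0.46537243  0.80757286 -0.30944093]
intercom [(array([272., 212.]), 0.72, array([ 0.535, -0.219,  0.   ])), (array([248., 189.]), 0.6, array([ 0.637, -0.256,  0.   ])), (array([276., 191.]), 0.58, array([ 0.584, -0.285,  0.   ]))]
place_1 [(array([272., 193.]), 0.87, array([ 0.527, -0.212,  0.05 ])), (arr
[... 1968 characters left out ...]
.52 , -0.258,  0.05 ])), (array([274., 204.]), 0.62, array([ 0.528, -0.187,  0.05 ]))]
place_4 [(array([286., 240.]), 0.93, array([ 0.517, -0.29 ,  0.05 ])), (array([282., 228.]), 0.84, array([ 0.52 , -0.258,  0.05 ])), (array([274., 204.]), 0.62, array([ 0.528, -0.187,  0.05 ]))]
key_a_top [(array([273., 200.]), 0.66, array([ 0.53 , -0.175,  0.05 ])), (array([287., 248.]), 0.45, array([ 0.511, -0.309,  0.05 ]))]
stapler [(array([330., 231.]), 0.95, array([ 0.635, -0.256,  0.   ]))]
calculator [(array([207., 223.]), 0.82, array([ 0.386, -0.153,  0.   ])), (array([186., 183.]), 0.72, array([ 0.366, -0.006,  0.   ]))]
binder_clip_2 [(array([305., 295.]), 0.45, array([ 0.52 , -0.389,  0.   ]))]
```

```bash
cat >> h.py <<'E'
def q(yaw,flip=False):  # tool down, tool y along intercom x
    ex=np.array([np.cos(yaw),np.sin(yaw),0])*(-1 if flip else 1); z=np.array([0,0,-1.])
    return R.from_matrix(np.c_[np.cross(ex,z),ex,z]).as_quat()
E
python3 - <<'E'
from h import *
P=[.52,-.235,.20]
for f in(0,1):
    j=bot.ik(P,q(-.11,f)); print(f,j)
c=[(abs(bot.ik(P,q(-.11,f))-bot.state()["joints"]).max(),f) for f in(0,1) if bot.ik(P,q(-.11,f)) is not None]
f=min(c)[1];print(f)
bot.move_ptp(P,q(-.11,f)); bot.command_gripper(0.0,20)
bot.hold(.3)
s=bot.state();p=bot.snapshot("wrist");cv2.imwrite("pics/w1.png",p["frame"])
print(s["clock"],s["ee_pos"],s["opening"],s["wrist_force"])
for t,z in(("intercom",0),("place_1",.05),("key_a_top",.05),("stapler",0),("calculator",0)):
    print(t,[(np.round(m["centre"]),round(m["conf"],2),np.round(ray(p,m["centre"],z,s),3)) for m in bot.mark_of(t,p)[:6]])
a=cv2.imread("pics/scene1.png");cv2.imwrite("pics/s1c.png",cv2.resize(a[130:340,180:400],None,fx=2.8,fy=2.8,interpolation=2))
E
```

```text
0 [ 0.75247192  0.30389835 -0.46927925  1.8036515   0.15486936  1.07028741
  0.11707046]
1 [-0.6484207   0.68173898  1.38276527  1.86352755 -0.71744215  1.22723136
 -2.28366939]
0
4.025 [ 0.52001785 -0.23502222  0.20001112] 0.00028300417460249197 [ 0.01075758 -0.59615444 -0.08023432]
intercom [(array([268., 155.]), 0.92, array([ 0.535, -0.224,  0.   ])), (array([260., 239.]), 0.7, array([ 0.515, -0.324,  0.   ]))]
place_1 [(array([259., 203.]), 0.63, array([ 0.52 , -0.262,  0.05 ])), (array([257., 240.]), 0.62, array([ 0.514, -0.302,  0.05 ]))]
key_a_top [(array([258., 240.]), 0.56, array([ 0.515, -0.302,  0.05 ]))]
stapler [(array([356., 172.]), 0.84, array([ 0.631, -0.255,  0.   ]))]
calculator [(array([130., 111.]), 0.98, array([ 0.393, -0.16 ,  0.   ])), (array([263., 118.]), 0.73, array([ 0.533, -0.185,  0.   ]))]
```

View pics/w1.png

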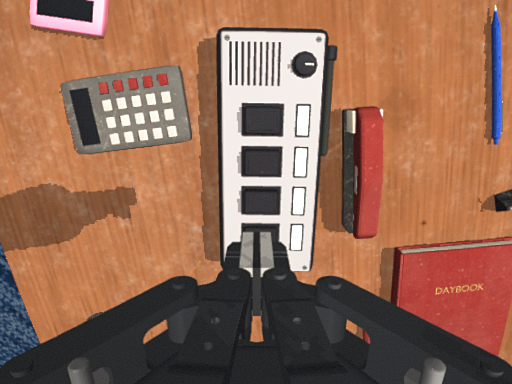

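View pics/s1c.png

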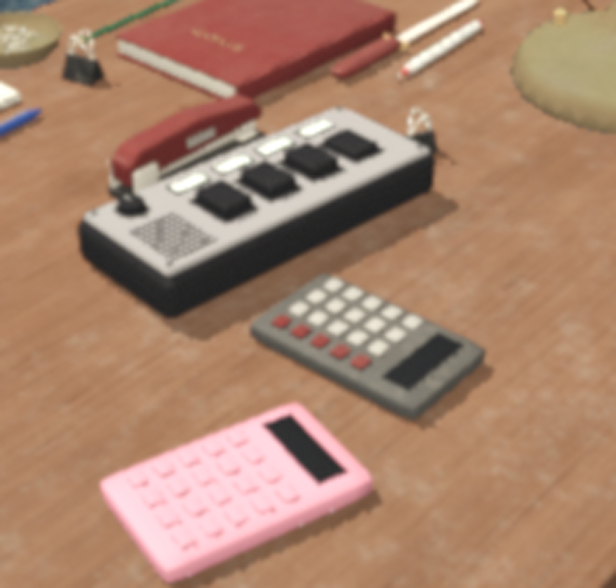

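The wrist picture shows the intercom with key tops at about (262,119), (261,161), (260,201) and the fourth hidden under the fingers at (260,238). The grey calculator is at (130,111) and the stapler at (362,172). The pink calculator and the red book are look-alikes or clutter. The scene crop suggests that the far right key is lower, but the taps will decide.

Run:
```python
from h import *
s=bot.state();p=bot.snapshot("wrist")
for uv in[(262,119),(261,161),(260,201)]:print("key",np.round(ray(p,uv,.05,s),4))
for uv in[(220,30),(327,32),(222,268),(310,271)]:print("case",np.round(ray(p,uv,.04,s),4))
g=p["frame"].max(2)
m=(g<70).astype(np.uint8); m[220:]=0; m[:100]=0; m[:,:232]=0;m[:,288:]=0
n,l,st,c=cv2.connectedComponentsWithStats(m)
for i in range(1,n):
    if st[i,4]>200: print(st[i],c[i],np.round(ray(p,c[i],.048,s),4))
# orientations: tool-down ik along the row
for k,y in enumerate((42,2,-38,-78)):
    yaw=-.11;o=np.array([.535,-.222]);d=R.from_euler("z",yaw).as_matrix()[:2,:2]@np.array([-.008,y/1e3])
    print(np.round(o+d,4))
```

```text
key [ 0.5312 -0.1821  0.05  ]
key [ 0.5262 -0.2206  0.05  ]
key [ 0.5211 -0.26    0.05  ]
case [ 0.5026 -0.1011  0.04  ]
case [ 0.5969 -0.1128  0.04  ]
case [ 0.4717 -0.335   0.04  ]
case [ 0.5666 -0.3494  0.04  ]
[ 242  104   41   32 1277] [261.9945184  119.23022709] [ 0.5312 -0.1824  0.048 ]
[ 242  147   40   30 1134] [261.11022928 160.91093474] [ 0.5263 -0.221   0.048 ]
[ 242  187   38   27 1018] [260.3546169  199.92534381] [ 0.5215 -0.2596  0.048 ]
[ 0.5317 -0.1794]
[ 0.5273 -0.2191]
[ 0.5229 -0.2589]
[ 0.5185 -0.2987]
```

```bash
cat >> h.py <<'E'
K=np.array([[.5312,-.1823],[.5263,-.2208],[.5214,-.2598],[.5165,-.2985]]); Q=q(-.125)
def fz(n=6):
    v=[]
    for _ in range(n): bot.hold(.01); v.append(bot.state()["wrist_force"][2])
    return np.mean(v),np.std(v)
def tap(i,zs=.0535,zmin=.0440,step=.0007,thr=.7):
    bot.movel([*K[i],.0545],Q,feed=.12); bot.hold(.1); b,sd=fz(10); z=zs; log=[]
    while z>zmin:
        bot.movel([*K[i],z],Q,feed=.01); f=fz()[0]-b; log.append((round(z*1e3,1),round(f,2)))
        if abs(f)>thr: break
        z-=step
    hz=bot.state()["ee_pos"][2]
    bot.movel([*K[i],.062],Q,feed=.1)
    print(i+1,"base",round(b,2),"sd",round(sd,2),"contact z",round(hz*1e3,2),log,"t",bot.state()["clock"])
E
python3 - <<'E'
from h import *
bot.movel([*K[0],.07],Q,feed=.15)
tap(0)
E
```

```text
1 base 0.38 sd 0.56 contact z 49.4 [(53.5, np.float64(0.31)), (52.8, np.float64(-0.55)), (52.1, np.float64(-0.54)), (51.4, np.float64(-0.36)), (50.7, np.float64(-0.62)), (50.0, np.float64(0.36)), (49.3, np.float64(1.09))] t 8.3
```

```bash
sed -i 's/def fz(n=6)/def fz(n=18)/; s/b,sd=fz(10)/b,sd=fz(30)/; s/zs=.0535,zmin=.0440,step=.0007,thr=.7/zs=.0508,zmin=.0445,step=.0008,thr=1.2/' h.py
python3 - <<'E'
from h import *
tap(0);tap(1)
E
```

```text
1 base -0.04 sd 0.49 contact z 49.33 [(50.8, np.float64(0.17)), (50.0, np.float64(0.99)), (49.2, np.float64(1.54))] t 10.6417
2 base 0.05 sd 0.59 contact z 49.32 [(50.8, np.float64(0.03)), (50.0, np.float64(1.14)), (49.2, np.float64(1.28))] t 13.2167
```

Keys 1 and 2 are up, with contact at about 50 mm.

Run:
```python
from h import *
tap(2);tap(3)
```

```text
3 base 0.02 sd 0.5 contact z 49.32 [(50.8, np.float64(0.01)), (50.0, np.float64(0.95)), (49.2, np.float64(1.26))] t 15.7917
4 base -0.07 sd 0.42 contact z 46.19 [(50.8, np.float64(0.26)), (50.0, np.float64(-0.1)), (49.2, np.float64(0.08)), (48.4, np.float64(0.23)), (47.6, np.float64(0.07)), (46.8, np.float64(1.09)), (46.0, np.float64(2.64))] t 20.0
```

Key 4 makes contact about 3 mm lower, so it is the latched one. I'll press it to the bottom.

Run:
```python
from h import *
bot.movel([*K[3],.049],Q,feed=.1)
for z in(.0455,.0443,.0438,.0434,.0430):
    bot.movel([*K[3],z],Q,feed=.02); f=fz()[0]; print(z,bot.state()["ee_pos"][2],round(f,2))
    if f>6.5: break
bot.movel([*K[3],.056],Q,feed=.05); tap(3)
bot.movel([*K[3],.15],Q,feed=.2)
bot.movel([.42,-.24,.22],Q,feed=.25)
print(bot.state()["clock"])
p=bot.snapshot("wrist");cv2.imwrite("pics/w2.png",p["frame"])
```

```text
0.0455 0.045782453101048934 2.76
0.0443 0.04454920594389798 4.73
0.0438 0.044254821199673694 5.98
0.0434 0.04418284073248272 7.73
4 base -0.04 sd 0.46 contact z 49.34 [(50.8, np.float64(-0.08)), (50.0, np.float64(0.98)), (49.2, np.float64(1.86))] t 24.7
25.975
```

View pics/w2.png

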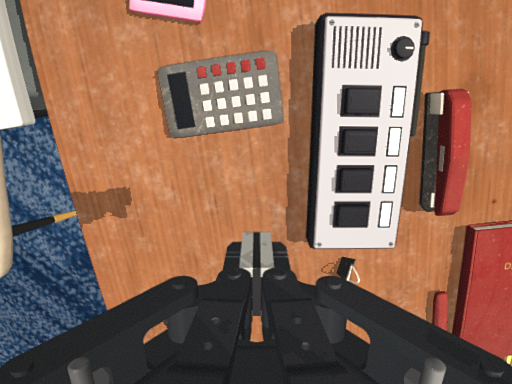

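The picture shows all four keys alike (361,101 to 351,215), with the calculator, stapler and clip undisturbed. The re-tap of key 4 made contact at 50 mm, so it is up.

```bash
python3 -c "
from rig import bot
print(bot.close_job())"
```

```text
the job is handed in; nothing more can be done
None
```

I tapped all four keys from left to right, found the rightmost one latched (about 3 mm lower), and pressed it to the bottom so that it sprang up; all four are now up, and I handed the job in at about 26 s with no verdict shown.

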